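# Push the rear hub into the quick-grip holder

## Task

Take the rear bicycle hub (the one with the long splined driver body on top) off its stand and push its axle end down into the flared quick-grip holder, past the sprung grip, until its lower flange sits fully home on the holder's rim. Push it in rather than dropping it, let go, and leave the front hub standing where it is.

Things in the scene. Friction and masses are not known exactly. Their poses are not given: they have to be found in the camera images.
- rear_hub_driver (a point): Rear bicycle hub, bare aluminium, upright, round about its vertical axis (z up), 150 mm tall, 0.28 kg. This point: centre of its driver body, the splined cylinder 34 mm wide, 48 mm long, on top of the hub; grasp it from above. Upper flange (60 mm wide) lies 24 mm below the point, underside of the lower flange 82 mm below, axle tip 122 mm below; hub's top end 28 mm above.
- rear_hub: The same rear hub; its origin is the lowest point of its axle end (40 mm long below the lower flange: neck 14 mm, head 22 mm wide, tapered tip). At first it hangs by the lower flange on one of two fixed 80 mm high stands (round white scale with a grey ring, or wooden block; either hub may be on either), axle loose in a hole; lift it straight up 42 mm to clear.
- front_hub_cap (a point): Front bicycle hub, to be left alone: same flanges and axle end, 112 mm tall, no driver body, only a thin end cap 18 mm wide and 14 mm high above the upper flange. This point is the middle of that cap, on the hub's axis, 145 mm above the table. It stands on the other stand.
- holder_mouth (a point): Fixed between the stands: dark foot 104 mm wide, flared aluminium cup. Point: centre of the cup's rim (60 mm wide outside), 60 mm above the table, z up. Mouth 50 mm wide, a funnel 20 mm deep to a bore 26 mm wide, 43 mm deep in all. Three sprung balls in the bore stop the axle with the lower flange about 17 mm above the rim; a push of 8 to 18 N passes them. Home: the flange rests on the rim.
Things that resemble listed ones, but are neither listed nor needed, are in the scene too. Leave any red look-alike of the part that bears holder_mouth alone.

How it is judged:
On the way:
1. the rear hub's axle end is in the holder's bore, still short of home, and is being held or pushed by the robot (horizontal distance between rear_hub_driver and holder_mouth below 0.015 m and z of rear_hub_driver in the frame of holder_mouth between 0.087 and 0.104 m and contact force between any of the fingers, the arm and rear_hub above 0.5 N), for 0.02 s.
At the end, for the whole second after the job is handed in: The rear hub stands upright (within 0.15 rad) in the holder, centred within 12 mm, past the grip with its lower flange within 4 mm of the rim, and the front hub's cap is within 30 mm of where it started (horizontal distance between rear_hub_driver and holder_mouth below 0.012 m and z of rear_hub_driver in the frame of holder_mouth between 0.076 and 0.086 m and angle between rear_hub_driver's own z axis and vertical below 0.15 rad and distance of front_hub_cap from where it was at the start of the episode below 0.03 m); the robot touches nothing.
It fails at once if the front hub is knocked or moved by more than 30 mm (distance of front_hub_cap from where it was at the start of the episode above 0.03 m).
It also fails if it takes over 42 s, if anything falls off the work surface, if the arm or the gripper's body presses on something with over 40 N, if the wrist force passes 120 N, or if a joint passes its speed limit or range.

## Robot

A 6-joint arm with a two-finger parallel gripper is mounted at the origin on the work surface. World frame = base frame: x ahead of the robot, y to its left, z up, the work surface at z = 0. Lengths are in m, angles in rad, forces in N, time in s.
With the tool pointing down it reaches from about 0.35 to 0.875 m from the base axis. Payload 4.2 kg.
Tool frame: the origin (TCP) lies midway between the tips of the shut fingers; the grasp point (between the pads) lies 19 mm behind it; z points along the fingers, y is the line along which they close (so a half turn about z gives the same grasp; the last joint's range is limited). The gripper opens to 87 mm and grips with 3 to 60 N. Pads are 19 mm wide; open, the fingers measure 117 mm over their backs; the gripper's body (75 mm by 190 mm) begins 51 mm behind the grasp point.
Start: joints at [0.259, 0.385, 0.008, 0, -1.194, -0.259], TCP at [0.625, 0, 0.223] pointing down, gripper open.
Joint ranges: [-3.14, 3.14], [-1.21, 2.06], [-1.07, 1.41], [-3.16, 2.05], [-2.99, -0.16], [-3.1, 3.1]. Speed limits (rad/s): [2.79, 2.79, 3.14, 3.14, 3.14, 3.14].

## Interface

Orientations are given as [roll, pitch, yaw] about the fixed x, y, z axes, in that order (R = Rz(yaw) Ry(pitch) Rx(roll)).
In Python, from station import monitor, optics, job gives the robot as it stands.
- The arm moves only by the tool arm_command, never from a script. Its argument "steps" is a list of rows, each a list of 7 numbers: the turn, a rotation vector about the tool's x, y, z in rad, then the shift along the tool's x, y, z in mm, then the gripper's target within -1 to 1 (fully open at 1, half-way at 0, shut at -1). In form: [[rx, ry, rz, tx, ty, tz, claw], ...]. A call has exactly 10 rows; each row is the pose to reach, as a shift and turn from the pose commanded when the call began, along the tool's axes at that moment; what a row does not reach only later rows make up. A row lasts 1/10 s, in which the tool goes at most 50 mm and 8.59 degrees, less where a joint would pass 70% of its speed; a pose out of reach is approached as far as the arm can. A call with a gripper value outside its range is refused whole. The fingers move at their own pace and stop on an object; "squeeze" is the grip in N (left out, the last holds). Time passes only in rows, so rows that repeat a pose let the fingers close, or fill a call up. It gives the time, the measured TCP pose, the force, the opening and the grip force at its end, in the units of the state.
- monitor.get_state(): the state, without advancing time (a new reading comes with each control period).
- optics.capture(name): name is "scene" or "side" or "wrist"; returns a dict with "color" (400x640x3 uint8, blue, green, red), "K" (3x3 intrinsics, pixels), "distortion" ([k1, k2, p1, p2, k3] as OpenCV has them; the pictures are not rectified), "extrinsics" (4x4, takes a point from world to camera coordinates). Camera axes: x right, y up, looking along -z (the intrinsics and any distortion apply to the point x, -y, -z); pixel columns grow to the right and rows downward; lengths in m; the calibration is good to about 2 mm. A picture is of the moment at which its call begins. There is no depth.
- job.hand_in(): hands the job in; it is judged then, once.
The state is a dict: "time_s": time; "joints": joint angles; "qd": joint speeds; "joint_efforts": joint torques, N m; "tool_pos": TCP position; "eef_rot": TCP orientation; "wrist_force": force on the tool from outside, world axes, zero at the start; "wrist_torque": the same for the moment, N m; "finger_gap": finger opening in m; "grasp_force": force on a finger pad.
Only numpy, scipy, OpenCV 4.12 (cv2) and the standard library are available. Lean on these libraries where they do the work, as an engineer would, in place of code of your own. Each camera call takes 0.05 s, during which the arm holds its last target. There are 200 camera calls.

## Working session

There is one attempt and no reset: what is moved stays moved. The work goes in short steps, Python scripts to look and compute and a tool call to move; the robot and the scene stay as the last step left them, time stands still between calls to the robot, and variables do not carry over. Pictures are saved under pics/ and viewed, at most 10 in all, crops included, and the job is handed in when it is done.

Besides the shell and the picture viewer there is one more tool, called after ">>>" by a JSON object that holds its "fn" and its "kwargs". arm_command: Moves the arm, as the interface text tells. Its arguments: {"type":"object","properties":{"steps":{"type":"array"},"squeeze":{"type":"number"}},"required":["steps"]}

```bash
mkdir -p pics
cat > h.py <<'E'
import numpy as np, cv2
from station import monitor, optics, job
def cap(n,f):
    c=optics.capture(n); cv2.imwrite(f'pics/{f}.png',c['color']); np.savez(f'pics/{f}.npz',**{k:np.array(c[k]) for k in('K','distortion','extrinsics')}); return c
def ray(f,u,v):
    d=np.load(f'pics/{f}.npz'); p=cv2.undistortPoints(np.array([[[u,v]]],float),d['K'],d['distortion'])[0,0]
    E=d['extrinsics']; R=E[:3,:3]; o=-R.T@E[:3,3]; return o,R.T@np.array([p[0],-p[1],-1.])
def atz(f,u,v,z):
    o,r=ray(f,u,v); return o+r*(z-o[2])/r[2]
def proj(f,P):
    d=np.load(f'pics/{f}.npz'); E=d['extrinsics']; c=E[:3,:3]@np.array(P)+E[:3,3]
    return cv2.projectPoints(np.array([[c[0],-c[1],-c[2]]]),np.zeros(3),np.zeros(3),d['K'],d['distortion'])[0].ravel()
def tri(obs):
    A=np.zeros((3,3));b=np.zeros(3)
    for f,u,v in obs:
        o,r=ray(f,u,v); r/=np.linalg.norm(r); M=np.eye(3)-np.outer(r,r); A+=M;b+=M@o
    return np.linalg.solve(A,b)
E
python3 - <<'E'
from h import *
for n in('scene','side','wrist'):cap(n,n+'0')
s=monitor.get_state();print(s)
a=[cv2.imread(f'pics/{n}0.png') for n in('scene','side','wrist')]
E
```

```text
{'time_s': 0.15, 'joints': array([ 2.58598352e-01,  3.85365127e-01,  6.94606365e-03, -3.37432704e-04,
       -1.19399253e+00, -2.58606690e-01]), 'qd': array([ 0.00104105, -0.00210014,  0.00316186,  0.00065552,  0.00052817,
        0.0011417 ]), 'joint_efforts': array([ 3.86667998e-04, -3.91052306e+01,  1.87588084e+01,  4.22235444e+00,
        1.23758311e-02, -1.38926293e-04]), 'tool_pos': array([6.24551247e-01, 1.03516797e-05, 2.21724456e-01]), 'eef_rot': array([ 3.13995089e+00, -1.09950520e-04, -1.57092899e+00]), 'wrist_force': array([-0.08876668,  0.89394726, -0.13305162]), 'wrist_torque': array([-0.00414161,  0.02867622, -0.03197378]), 'grasp_force': 0.0, 'finger_gap': 0.08684244517584042}
```

View pics/scene0.png

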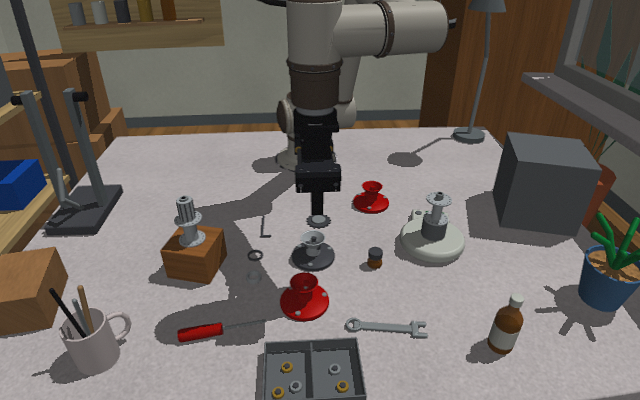

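View pics/side0.png

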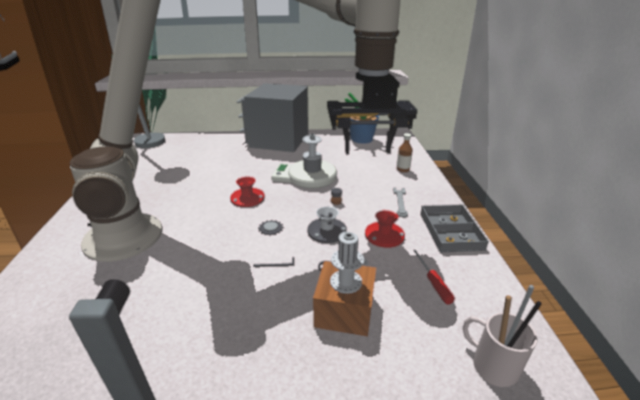

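The scene view shows the rear hub on the wooden block at about (185,215) and the grey holder at (313,250). The front hub is on the scale at (436,215). In the side view they are at about (347,255), (327,225) and (312,155). I'll enlarge these next.

Run:
```python
from h import *
def cr(f,x,y):
    return cv2.resize(cv2.imread(f'pics/{f}.png')[y:y+75,x:x+100],None,fx=4,fy=4,interpolation=cv2.INTER_CUBIC)
a=np.vstack([np.hstack([cr('scene0',140,185),cr('scene0',265,215)]),np.hstack([cr('side0',300,230),cr('side0',280,190)])])
cv2.imwrite('pics/crops.png',a)
```

```text
(no output)
```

View pics/crops.png

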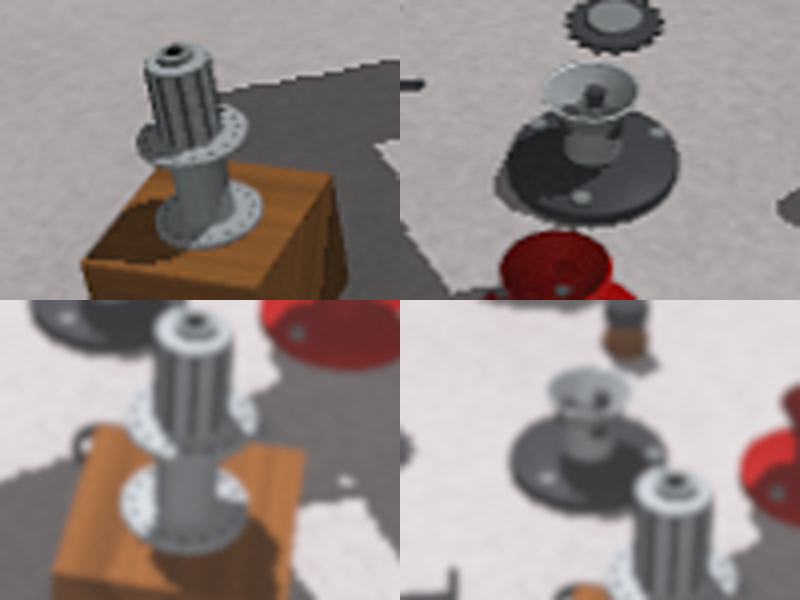

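The enlarged crops give these positions:

| Feature | Scene | Side |
|---|---|---|
| Rear hub end cap | (183.6,197.2) | (348,235) |
| Upper flange | (187.7,218.2) | (347.7,260) |
| Lower flange | (192.2,237.7) | (345.7,280) |
| Holder rim | (312,238) | (327,212.7) |

Run:
```python
from h import *
np.set_printoptions(precision=4,suppress=True)
for n,a,b,z in [('top',(184.2,199.2),(347.9,237.4),.187),('upfl',(187.7,218.2),(347.7,260),.139),('lowfl',(192.2,237.7),(345.7,280),.083),('rim',(312,238),(327,212.7),.06),('fcap',(437,195),(312,138),.152)]:
    print(n,tri([('scene0',*a),('side0',*b)]),atz('scene0',*a,z),atz('side0',*b,z))
```

```text
top [ 0.546  -0.2745  0.1844] [ 0.5499 -0.2731  0.187 ] [ 0.5455 -0.2782  0.187 ]
upfl [ 0.5471 -0.2758  0.1352] [ 0.5511 -0.2737  0.139 ] [ 0.5469 -0.2816  0.139 ]
lowfl [ 0.5468 -0.2739  0.0829] [ 0.5474 -0.274   0.083 ] [ 0.5465 -0.2736  0.083 ]
rim [ 0.5315 -0.0032  0.0576] [ 0.5354 -0.0036  0.06  ] [ 0.531 -0.006  0.06 ]
fcap [0.5044 0.2896 0.1442] [0.5134 0.2862 0.152 ] [0.5042 0.2657 0.152 ]
```

>>> {"fn": "arm_command", "kwargs": {"steps": [[0, 0, 0, 15, 4, -10, 1], [0, 0, 0, 50, 14, -20, 1], [0, 0, 0, 95, 27, -20, 1], [0, 0, 0, 140, 40, -20, 1], [0, 0, 0, 185, 53, -20, 1], [0, 0, 0, 225, 64, -20, 1], [0, 0, 0, 255, 73, -20, 1], [0, 0, 0, 270, 77, -20, 1], [0, 0, 0, 275, 78, -20, 1], [0, 0, 0, 275, 78, -20, 1]], "squeeze": 40}}

```text
time_s: 1.15
tool_pos: [0.5469, -0.2752, 0.2427]
eef_rot: [-3.141, 0.0, -1.572]
wrist_force: [0.6, -0.3, 1.1]
finger_gap: 0.0872
grasp_force: 0.0
```

Run:
```python
from h import *
cap('wrist','w1');cap('scene','s1')
s=monitor.get_state();print(s['tool_pos'],s['eef_rot'],s['time_s'])
for z in(.190,.186,.14): print(proj('w1',(.547,-.275,z)))
for dx in(-.017,.017): print(proj('w1',(.547+dx,-.275,.186)))
```

```text
[ 0.54734517 -0.27411401  0.24264092] [-3.14143383e+00  1.83624778e-04 -1.56972116e+00] 1.25
[317.60533374 215.01746655]
[317.5977088  213.25221696]
[317.52506142 196.4486677 ]
[338.61828123 213.24504328]
[296.58127605 213.25555059]
```

View pics/w1.png

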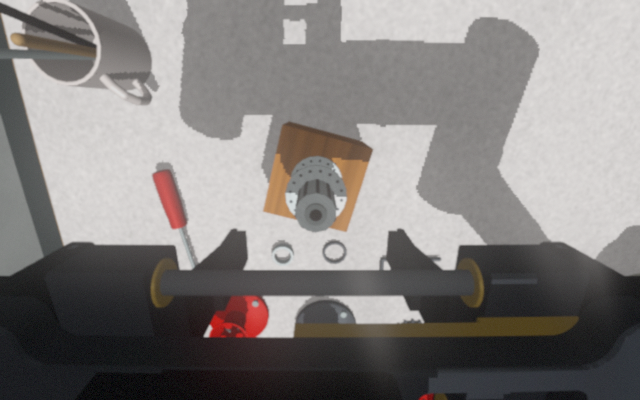

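The wrist view shows the hub's top end at (316,214), and my estimate projected to (317.6,215). That is about 1 mm off, so I'll descend and grip.

>>> {"fn": "arm_command", "kwargs": {"steps": [[0, 0, 0, 0, -1, 10, 1], [0, 0, 0, 0, -1, 30, 1], [0, 0, 0, 0, -1, 52, 1], [0, 0, 0, 0, -1, 72, 1], [0, 0, 0, 0, -1, 86, 1], [0, 0, 0, 0, -1, 92, 1], [0, 0, 0, 0, -1, 93, 1], [0, 0, 0, 0, -1, 93, -1], [0, 0, 0, 0, -1, 93, -1], [0, 0, 0, 0, -1, 93, -1]], "squeeze": 50}}

```text
time_s: 2.25
tool_pos: [0.5484, -0.275, 0.1504]
eef_rot: [-3.14, -0.0, -1.571]
wrist_force: [-0.5, -0.7, -0.2]
finger_gap: 0.0704
grasp_force: 0.0
```

>>> {"fn": "arm_command", "kwargs": {"steps": [[0, 0, 0, 0, 0, 0, -1], [0, 0, 0, 0, 0, 0, -1], [0, 0, 0, 0, 0, 0, -1], [0, 0, 0, 0, 0, 0, -1], [0, 0, 0, 0, 0, -5, -1], [0, 0, 0, 0, 0, -15, -1], [0, 0, 0, 0, 0, -30, -1], [0, 0, 0, 0, 0, -45, -1], [0, 0, 0, 0, 0, -57, -1], [0, 0, 0, 0, 0, -60, -1]]}}

```text
time_s: 3.25
tool_pos: [0.5487, -0.2752, 0.2115]
eef_rot: [-3.139, -0.001, -1.571]
wrist_force: [0.2, -0.0, -3.5]
finger_gap: 0.0331
grasp_force: 50.0
```

>>> {"fn": "arm_command", "kwargs": {"steps": [[0, 0, 0, -10, 1, 0, -1], [0, 0, 0, -35, 2, 0, -1], [0, 0, 0, -75, 4, 0, -1], [0, 0, 0, -120, 7, 0, -1], [0, 0, 0, -165, 9, 0, -1], [0, 0, 0, -207, 11, 0, -1], [0, 0, 0, -240, 13, 0, -1], [0, 0, 0, -261, 14, 0, -1], [0, 0, 0, -271, 15, 0, -1], [0, 0, 0, -271, 15, 0, -1]]}}

```text
time_s: 4.25
tool_pos: [0.5323, -0.0028, 0.209]
eef_rot: [3.14, -0.0, -1.569]
wrist_force: [-0.6, -0.8, -2.6]
finger_gap: 0.0329
grasp_force: 50.0
```

Run:
```python
from h import *
cap('scene','s2');cap('side','d2')
s=monitor.get_state();print(s['tool_pos'],s['eef_rot'],s['time_s'])
def cr(f,x,y):
    return cv2.resize(cv2.imread(f'pics/{f}.png')[y:y+120,x:x+80],None,fx=5,fy=5,interpolation=cv2.INTER_CUBIC)
cv2.imwrite('pics/c2.png',np.hstack([cr('s2',272,155),cr('d2',287,130)]))
```

```text
[ 0.53261522 -0.00434277  0.20916472] [ 3.14059237e+00 -3.40770230e-04 -1.57090923e+00] 4.35
```

View pics/c2.png

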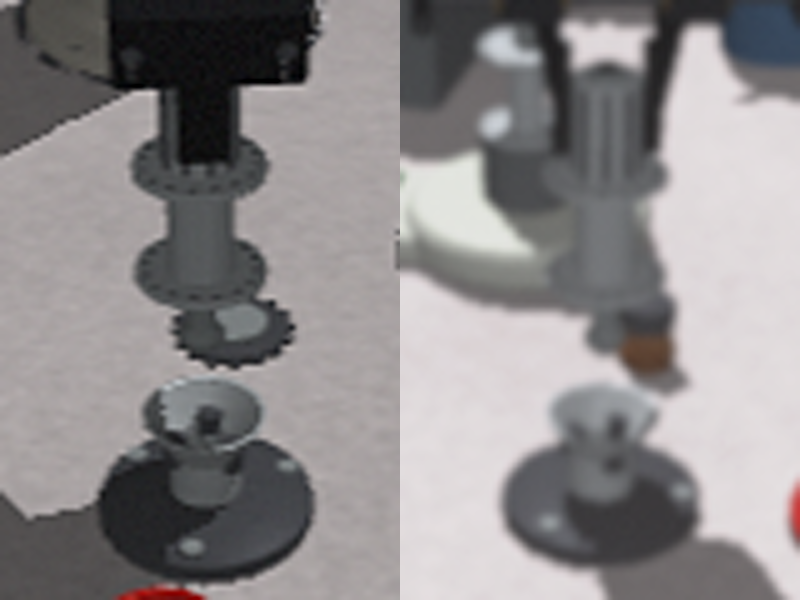

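In the enlarged view the rim centre is at crop (202,414) in scene and (204,413) in side. The lower flange is at (200,271) in scene and (204.5,277) in side. The hub is nearly over the mouth, so I'll compute the offset.

Run:
```python
from h import *
np.set_printoptions(precision=4,suppress=True)
f=lambda x,y,a,b:((x+.5)/5-.5+a,(y+.5)/5-.5+b)
fs,fd=f(200,271,272,155),f(204.5,277,287,130); rs,rd=f(202.5,414,272,155),f(204,413,287,130)
a=tri([('s2',*fs),('d2',*fd)]);b=tri([('s2',*rs),('d2',*rd)])
print(a,b)
T=np.array([.5325,-.0040,.0]) # expected hub axis
print(a[:2]-b[:2])
# constrained: pixel residual of predicted hub vs measured at rim/flange
for z in(.143,): print('pred fl',proj('s2',(.5325,-.004,z)),fs,proj('d2',(.5325,-.004,z)),fd)
print('pred rim',proj('s2',(.5325,-.004,.06)),rs,proj('d2',(.5325,-.004,.06)),rd)
```

```text
[ 0.5312 -0.0035  0.1385] [ 0.5323 -0.0032  0.0595]
[-0.001  -0.0003]
pred fl [311.3529 207.4893] (311.6, 208.8) [328.0427 183.4353] (327.5, 185.0)
pred rim [311.7697 237.2389] (312.1, 237.4) [327.544  212.2461] (327.4, 212.2)
```

>>> {"fn": "arm_command", "kwargs": {"steps": [[0, 0, 0, 0, -1, 5, -1], [0, 0, 0, 0, -1, 13, -1], [0, 0, 0, 0, -1, 21, -1], [0, 0, 0, 0, -1, 29, -1], [0, 0, 0, 0, -1, 36, -1], [0, 0, 0, 0, -1, 42, -1], [0, 0, 0, 0, -1, 47, -1], [0, 0, 0, 0, -1, 51, -1], [0, 0, 0, 0, -1, 54, -1], [0, 0, 0, 0, -1, 54, -1]], "squeeze": 60}}

```text
time_s: 5.35
tool_pos: [0.5338, -0.004, 0.1552]
eef_rot: [3.141, -0.0, -1.571]
wrist_force: [-0.0, 0.6, -3.2]
finger_gap: 0.0331
grasp_force: 60.0
```

>>> {"fn": "arm_command", "kwargs": {"steps": [[0, 0, 0, 0, 0, 3, -1], [0, 0, 0, 0, 0, 5, -1], [0, 0, 0, 0, 0, 7, -1], [0, 0, 0, 0, 0, 9, -1], [0, 0, 0, 0, 0, 11, -1], [0, 0, 0, 0, 0, 13, -1], [0, 0, 0, 0, 0, 15, -1], [0, 0, 0, 0, 0, 17, -1], [0, 0, 0, 0, 0, 19, -1], [0, 0, 0, 0, 0, 20, -1]]}}

```text
time_s: 6.35
tool_pos: [0.5332, -0.004, 0.1363]
eef_rot: [3.141, 0.0, -1.571]
wrist_force: [-3.0, 0.6, 0.9]
finger_gap: 0.0332
grasp_force: 59.9
```

>>> {"fn": "arm_command", "kwargs": {"steps": [[0, 0, 0, 0, 0, 1, -1], [0, 0, 0, 0, 0, 2, -1], [0, 0, 0, 0, 0, 3, -1], [0, 0, 0, 0, 0, 4, -1], [0, 0, 0, 0, 0, 5, -1], [0, 0, 0, 0, 0, 6, -1], [0, 0, 0, 0, 0, 6.5, -1], [0, 0, 0, 0, 0, 7, -1], [0, 0, 0, 0, 0, 7, -1], [0, 0, 0, 0, 0, 7, -1]]}}

```text
time_s: 7.35
tool_pos: [0.534, -0.0035, 0.1314]
eef_rot: [-3.141, -0.0, -1.57]
wrist_force: [-8.1, 5.5, 16.0]
finger_gap: 0.0329
grasp_force: 60.0
```

Run:
```python
from h import *
cap('scene','s3');cap('side','d3')
s=monitor.get_state();print(s['tool_pos'],s['wrist_force'],s['time_s'])
def cr(f,x,y):
    return cv2.resize(cv2.imread(f'pics/{f}.png')[y:y+120,x:x+80],None,fx=5,fy=5,interpolation=cv2.INTER_CUBIC)
cv2.imwrite('pics/c3.png',np.hstack([cr('s3',272,175),cr('d3',287,140)]))
```

```text
[ 0.53404635 -0.00351589  0.13146713] [-8.141351    4.50023546 15.73260589] 7.45
```

View pics/c3.png

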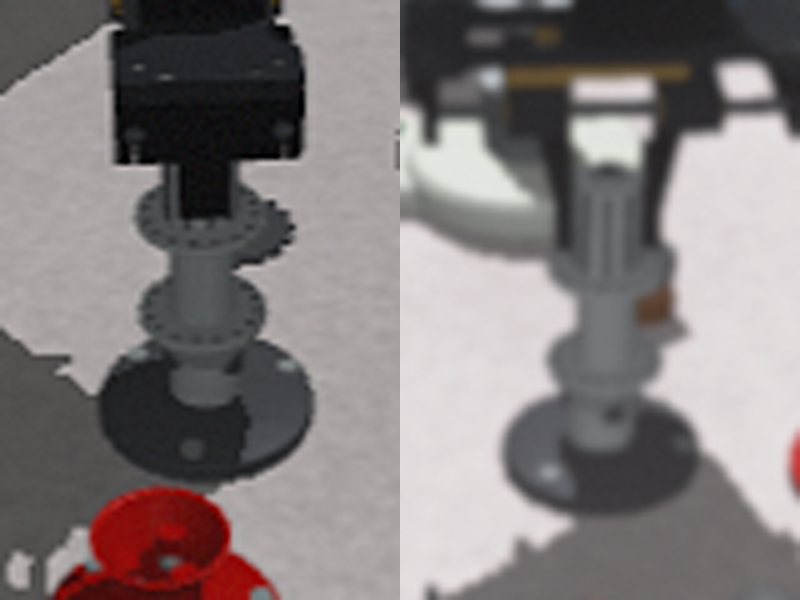

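In both views the lower flange is on the cup's rim and the cup's mouth is covered. The contact force has risen to about 19 N and the height matches home within about 1 mm. I'll release and retreat.

>>> {"fn": "arm_command", "kwargs": {"steps": [[0, 0, 0, 0, 0, -1, -1], [0, 0, 0, 0, 0, -1, 0.5], [0, 0, 0, 0, 0, -1, 1], [0, 0, 0, 0, 0, -1, 1], [0, 0, 0, 0, 0, -1, 1], [0, 0, 0, 0, 0, -1, 1], [0, 0, 0, 0, 0, -1, 1], [0, 0, 0, 0, 0, -1, 1], [0, 0, 0, 0, 0, -1, 1], [0, 0, 0, 0, 0, -1, 1]]}}

```text
time_s: 8.45
tool_pos: [0.534, -0.004, 0.1295]
eef_rot: [3.142, -0.0, -1.571]
wrist_force: [0.5, 0.1, -0.1]
finger_gap: 0.0861
grasp_force: 0.0
```

>>> {"fn": "arm_command", "kwargs": {"steps": [[0, 0, 0, 0, 0, -5, 1], [0, 0, 0, 0, 0, -15, 1], [0, 0, 0, 0, 0, -30, 1], [0, 0, 0, 0, 0, -50, 1], [0, 0, 0, 0, 0, -70, 1], [0, 0, 0, 0, 0, -90, 1], [0, 0, 0, 0, 0, -105, 1], [0, 0, 0, 0, 0, -115, 1], [0, 0, 0, 0, 0, -120, 1], [0, 0, 0, 0, 0, -120, 1]]}}

```text
time_s: 9.45
tool_pos: [0.5341, -0.0039, 0.2502]
eef_rot: [-3.14, 0.0, -1.571]
wrist_force: [-0.9, -0.1, -0.6]
finger_gap: 0.0872
grasp_force: 0.0
```

Run:
```python
from h import *
cap('scene','s4');cap('side','d4')
s=monitor.get_state();print(s['tool_pos'],s['wrist_force'],s['time_s'],s['finger_gap'])
def cr(f,x,y):
    return cv2.resize(cv2.imread(f'pics/{f}.png')[y:y+120,x:x+80],None,fx=5,fy=5,interpolation=cv2.INTER_CUBIC)
cv2.imwrite('pics/c4.png',np.hstack([cr('s4',272,175),cr('d4',287,140)]))
for z in(.17,.12,.062,.06+.017+.002): print(z,(proj('s4',(.533,-.004,z))-[272,175]+.5)*5-.5,(proj('d4',(.533,-.004,z))-[287,140]+.5)*5-.5)
```

```text
[ 0.53355914 -0.00400956  0.24889857] [0.4282588  0.1517894  1.17023916] 9.55 0.08686328775216715
0.17 [198.1054694  113.46164293] [209.11737237 169.31257968]
0.12 [199.41229376 207.7507583 ] [207.52350572 260.42295024]
0.062 [200.85318599 310.43107037] [205.76572998 359.88646297]
0.079 [200.43897117 281.04866216] [206.27108525 331.39827325]
```

View pics/c4.png

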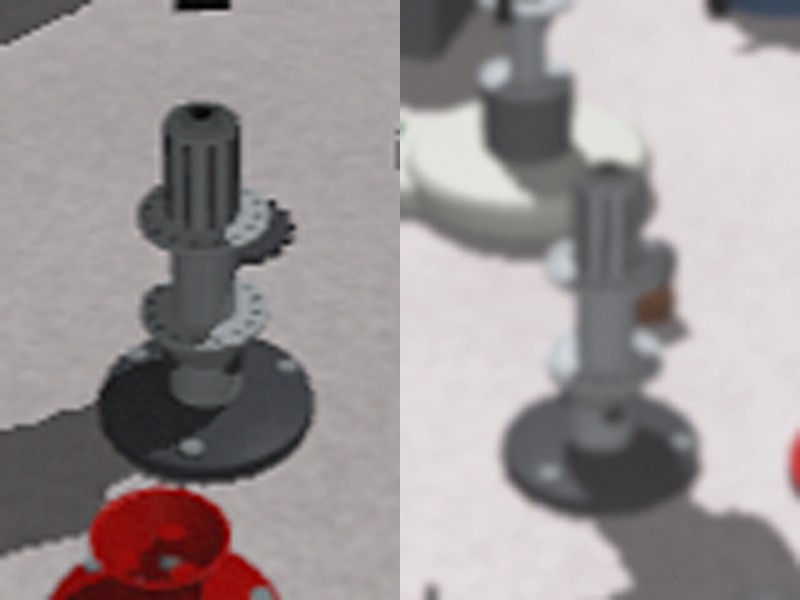

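The hub stands upright. Its lower flange is at crop (204,311) in scene and (205,361) in side, against predicted home positions of (201,310) and (206,360). The gripper is clear, so I'll hand it in.

```bash
python3 -c "
from station import job
print(job.hand_in())"
```

```text
the job is handed in; nothing more can be done
None
```

The rear hub is pressed fully home in the holder and released, the front hub was not touched, and the job was handed in at about 9.6 s; no verdict was shown.

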